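Load the plumbing exam kit rack in supply order

TASK

Move the four pipe fittings from the wooden supply rack to the green kit rack, one per pocket and standing upright on the pocket floor, in the same order counted from the red posts: the fitting nearest the supply rack's red post goes nearest the kit rack's red post, and so on along the row. Load them from shortest to tallest (coupling, union, nipple, valve), letting go of each before the next, so the tall ones never stand in the way.

Things in the scene. Friction and masses are not known exactly. Their poses are not given: they have to be found in the camera images.
- coupling: Copper coupling, the shortest fitting: plain copper sleeve, 50 mm tall, 28 mm in diameter, about 60 g, a thin bead round it 15 mm up. Starts on the blue pad. Stands upright; origin at the centre of its underside, z up. Any yaw is alike.
- union: Brass union, second shortest: 62 mm tall; its top 26 mm is a round brass collar 27 mm in diameter, below that narrower with hexagon nuts. About 160 g. Starts on the yellow pad. Stands upright; origin at the centre of its underside, z up. Any yaw is alike.
- nipple: Steel nipple, second tallest: straight grey steel pipe 75 mm tall, 28 mm in diameter, dark thread rings at both ends. About 150 g. Starts on the black pad. Stands upright; origin at the centre of its underside, z up. Any yaw is alike.
- valve: Radiator valve, the tallest: 88 mm tall; its top 52 mm is a round white plastic head 32 mm in diameter with grey ribs and a blue dot on top, over a brass foot 30 mm in diameter. About 180 g. Starts on the white pad. Stands upright; origin at the centre of its underside, z up. Any yaw is alike.
- pad_blue: Blue pad, 60 x 62 x 3 mm, under the copper coupling, in one of four pockets of the fixed brown supply rack (row pitch 70 mm; pocket walls end 3 mm above pad top). Origin: centre of underside; y runs along the row to the rack's red post (12 mm tall, 28 across, 58 mm from the last pocket centre), always at the robot's left (+y) end. Pads come in any order.
- pad_yellow: Yellow pad, 60 x 62 x 3 mm, under the brass union, in one of four pockets of the fixed brown supply rack (row pitch 70 mm; pocket walls end 3 mm above pad top). Origin: centre of underside; y runs along the row to the rack's red post (12 mm tall, 28 across, 58 mm from the last pocket centre), always at the robot's left (+y) end. Pads come in any order.
- pad_black: Black pad, 60 x 62 x 3 mm, under the steel nipple, in one of four pockets of the fixed brown supply rack (row pitch 70 mm; pocket walls end 3 mm above pad top). Origin: centre of underside; y runs along the row to the rack's red post (12 mm tall, 28 across, 58 mm from the last pocket centre), always at the robot's left (+y) end. Pads come in any order.
- pad_white: White pad, 60 x 62 x 3 mm, under the radiator valve, in one of four pockets of the fixed brown supply rack (row pitch 70 mm; pocket walls end 3 mm above pad top). Origin: centre of underside; y runs along the row to the rack's red post (12 mm tall, 28 across, 58 mm from the last pocket centre), always at the robot's left (+y) end. Pads come in any order.
- kit: Fixed green-framed grey kit rack, 72 (x) by 370 mm (y), nearer or farther than the supply rack. Origin: centre of underside; y along the row. Four pockets at y = -105, -35, 35, 105 mm, x = 0, each 62 (x) by 64 mm (y) inside; floor 8 mm above the origin, walls 6 mm above the floor. Red post at one end, bare steel post at the other, 163 mm from the middle.
- red_post: Red post on the kit rack, fixed round plastic stub 28 mm in diameter, 12 mm tall, at either y = +163 or -163 mm in the kit rack's frame. Origin at the centre of its underside. It marks the end where the row begins; the nearest pocket's centre is 58 mm from it, the others 70 mm farther each.

How it is judged:
By the outcome, as a careful person would: the job done as asked, in the order asked, and still so for the second after the job is handed in, with the robot touching nothing.
It also fails if it takes over 99 s, if anything falls off the work surface, if the arm or the gripper's body presses on something with over 40 N, if the wrist force passes 120 N, or if a joint passes its speed limit or range.

ROBOT

A 6-joint arm with a two-finger parallel gripper is mounted at the origin on the work surface. World frame = base frame: x ahead of the robot, y to its left, z up, the work surface at z = 0. Lengths are in m, angles in degrees, forces in N, time in s.
With the tool pointing down it reaches from about 0.4 to 0.825 m from the base axis. Payload 7 kg.
Tool frame: the origin (TCP) lies at the centre of the arm's flange, where the gripper is bolted on; the fingertips stand 178 mm ahead of it and the grasp point (between the pads) lies 159 mm ahead of it (r.tips_ahead is the z of the fingertips in the tool frame, in m); z points along the fingers, y is the line along which they close (so a half turn about z gives the same grasp; the last joint's range is limited). The gripper opens to 88 mm and grips with 3 to 60 N. Pads are 19 mm wide; open, the fingers measure 130 mm over their backs; the gripper's body (78 mm by 193 mm) begins 47 mm behind the grasp point.
Start: joints at [83.085, 20.546, 0.682, 0, -70.136, -16.507], TCP at [0.268, 0.619, 0.405] pointing down, gripper open.
Joint ranges: [-176.03, 176.03], [-82.01, 121.73], [-58.28, 71.71], [-173.87, 95.51], [-174.79, -0.11], [-173.66, 173.66]. Speed limits (degrees/s): [136.94, 136.94, 172.46, 180, 180, 180].

INTERFACE

Orientations are given as [roll, pitch, yaw] about the fixed x, y, z axes, in that order (R = Rz(yaw) Ry(pitch) Rx(roll)).
In Python, from plant import r gives the robot as it stands. The module is installed in compiled form; this text tells all that it offers.
- The arm moves only by the shell command python3 -m pendant 'ROWS' [FORCE]. ROWS is JSON, a list that holds one entry, the list of rows, each a list of 7 numbers: the shift along the tool's x, y, z in m, then the turn, a rotation vector about the tool's x, y, z in degrees, then the gripper command: -1 is shut, 1 is fully open, values between are in proportion. A call has 1 to 5 rows; each row is the pose to reach, as a shift and turn from the pose commanded when the call began, along the tool's axes at that moment; what a row does not reach only later rows make up. A row lasts 1/10 s, in which the tool goes at most 50 mm and 8.59 degrees, less where a joint would pass 70% of its speed; a pose out of reach is approached as far as the arm can. A call with a gripper value outside its range is refused whole. The fingers move at their own pace and stop on an object; FORCE is the grip in N (left out, the last holds). Time passes only in rows, so rows that repeat a pose let the fingers close. It gives the time, the measured TCP pose, the force, the opening and the grip force at its end, in the units of the state.
- r.get_state(): the state, without advancing time (a new reading comes with each control period).
- r.capture(name): name is "scene" or "top" or "wrist"; returns the picture (420x560x3 uint8, red, green, blue); there is no depth.
- r.camera_params(name): a dict with "fx", "fy", "cx", "cy" (pixels), "R" (3x3) and "t" (3): a world point X has camera coordinates R X + t. Camera axes: x right, y down, z forward; pixel columns grow to the right and rows downward; lengths in m; the calibration is good to about 2 mm. A picture is of the moment at which its call begins: read the wrist's pose just before it. camera_params takes no time and is no camera call; for the wrist camera it gives the pose at the moment of the call.
- r.close_job(): hands the job in; it is judged then, once.
The state is a dict: "time_s": time; "joints": joint angles; "qd": joint speeds; "joint_torque": joint torques, N m; "tcp_pos": TCP position; "eef_rot": TCP orientation; "contact_force": force on the tool from outside, world axes, zero at the start; "moment": the same for the moment, N m; "gripper_width": finger opening in m; "gripper_force": force on a finger pad.
Only numpy, scipy, OpenCV 4.12 (cv2) and the standard library are available. Lean on these libraries where they do the work, as an engineer would, in place of code of your own. Each camera call takes 0.05 s, during which the arm holds its last target. There are 200 camera calls.

## Working session

There is one attempt and no reset: what is moved stays moved. The work goes in short steps, Python scripts to look and compute and a shell command to move; the robot and the scene stay as the last step left them, time stands still between calls to the robot, and variables do not carry over. Pictures are saved under pics/ and viewed, at most 14 in all, crops included, and the job is handed in when it is done.

```bash
mkdir -p pics
python3 - <<'E'
from plant import r
import cv2,numpy as np
s=r.get_state(); print(s['time_s'],s['tcp_pos'],s['eef_rot'],s['gripper_width'],r.tips_ahead)
for n in ['top','scene']:
    p=r.camera_params(n); print(n,p)
    cv2.imwrite(f'pics/{n}0.png',cv2.cvtColor(r.capture(n),cv2.COLOR_RGB2BGR))
E
```

```text
0.0 [0.26824028 0.61919105 0.40371006] [ 1.79903413e+02 -8.68561498e-03 -2.34304278e+01] 0.08758526039089796 0.1781
top {'fx': 499.38327349392307, 'fy': 499.38327349392307, 'cx': 281.664476145186, 'cy': 205.14498768046246, 'R': array([[-0.10116384, -0.99486781, -0.00198033],
       [-0.97445231,  0.09948869, -0.20135712],
       [ 0.20052073, -0.01844032, -0.9795159 ]]), 't': array([0.03823153, 0.54219465, 0.6257538 ])}
scene {'fx': 457.22202682993293, 'fy': 457.22202682993293, 'cx': 285.08791397957543, 'cy': 207.54132557516135, 'R': array([[ 0.76439729,  0.64459664,  0.01385452],
       [ 0.55329821, -0.64479619, -0.52735089],
       [-0.33099527,  0.41077127, -0.84953463]]), 't': array([-0.40847544, -0.27932884,  0.92426681])}
```

View pics/top0.png

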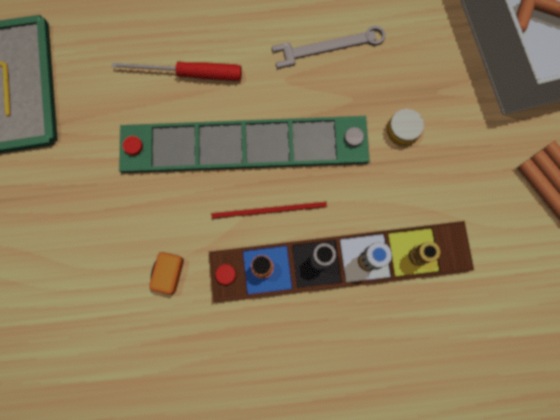

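View pics/scene0.png

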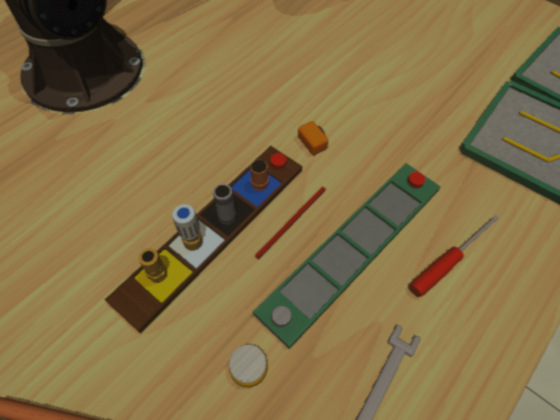

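The top view shows the kit rack, with its red post at (132,146) and steel post at (354,136). Counted from the supply red post at (226,274), the fittings are coupling (262,265), nipple (324,254), valve (378,255) and union (429,252). I'll zoom in and triangulate.

```bash
python3 - <<'E'
import cv2,numpy as np
a=cv2.imread('pics/top0.png')[225:305,205:475]; b=cv2.imread('pics/scene0.png')[145:300,110:310]
a=cv2.resize(a,None,fx=2.9,fy=2.9,interpolation=cv2.INTER_CUBIC); b=cv2.resize(b,None,fx=2.3,fy=2.3,interpolation=cv2.INTER_CUBIC)
o=np.zeros((600,800,3),np.uint8); o[:a.shape[0],:a.shape[1]]=a; o[235:235+b.shape[0],:b.shape[1]]=b
cv2.imwrite('pics/z0.png',cv2.convertScaleAbs(o,alpha=1.6))
E
cat > h.py <<'E'
import numpy as np,cv2
from plant import r
def ray(n,u,v,p=None):
    p=p or r.camera_params(n); R,t=p['R'],p['t']
    d=R.T@np.array([(u-p['cx'])/p['fx'],(v-p['cy'])/p['fy'],1]); return -R.T@t,d
def onz(n,u,v,z,p=None):
    c,d=ray(n,u,v,p); return c+d*(z-c[2])/d[2]
def tri(a,b):
    c1,d1=ray('top',*a);c2,d2=ray('scene',*b)
    s=np.linalg.lstsq(np.c_[d1,-d2],c2-c1,rcond=None)[0]
    p,q=c1+s[0]*d1,c2+s[1]*d2; return (p+q)/2,np.linalg.norm(p-q)
def blobs(im,lo,hi,amin=60):
    m=cv2.inRange(cv2.cvtColor(im,cv2.COLOR_RGB2HSV),lo,hi)
    n,_,st,ce=cv2.connectedComponentsWithStats(m)
    return [(ce[i].round(1).tolist(),st[i].tolist()) for i in range(1,n) if st[i,4]>amin]
E
python3 - <<'E'
from h import *
for n in ['top','scene']:
    im=cv2.cvtColor(cv2.imread(f'pics/{n}0.png'),cv2.COLOR_BGR2RGB)
    print(n,'red',blobs(im,(0,200,110),(6,255,255)),blobs(im,(170,200,110),(180,255,255)))
    print('green',blobs(im,(60,100,30),(90,255,160),300))
E
```

```text
top red [([208.6, 69.2], [177, 63, 64, 14, 610]), ([132.1, 145.3], [125, 138, 16, 16, 182]), ([269.9, 209.7], [213, 204, 112, 13, 250])] []
green [([37.4, 88.1], [0, 17, 56, 135, 1520]), ([349.6, 142.4], [330, 118, 38, 46, 835]), ([137.8, 150.8], [121, 126, 34, 46, 773])]
scene red [([277.9, 158.9], [271, 153, 15, 13, 153]), ([416.8, 178.2], [409, 172, 16, 13, 148]), ([289.6, 222.2], [257, 188, 67, 68, 250]), ([437.7, 270.6], [413, 248, 50, 46, 785])] []
green [([521.2, 112.7], [465, 28, 95, 169, 1426]), ([414.3, 185.4], [390, 166, 48, 38, 518]), ([304.9, 300.0], [255, 203, 158, 142, 1538])]
```

View pics/z0.png

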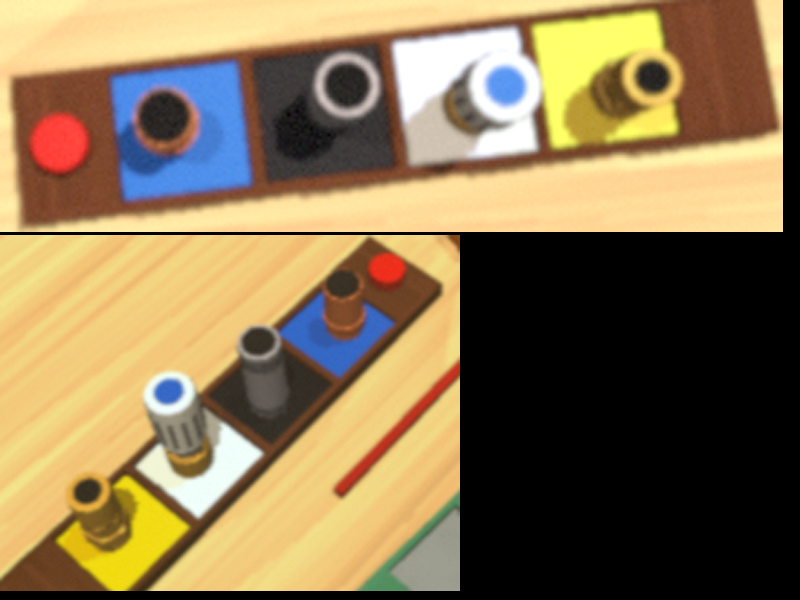

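The zoom shows top-rim centres in the top view at coupling (261.9,265.7), nipple (324.7,254.3), valve (379.5,254.7) and union (430.2,251.6). In the scene view they are (259.6,166.3), (223,191.5), (183.5,212.8) and (149.1,256.3).

Run:
```python
from h import *
P=dict(coupling=((261.9,265.7),(259.6,166.3)),nipple=((324.7,254.3),(223,191.5)),valve=((379.5,254.7),(183.5,212.8)),union=((430.2,251.6),(149.1,256.3)),
 kred=((132.1,145.3),(416.8,178.2)),kst=((354,136.3),(281.8,316)),sred=((226,274.3),(277.9,158.9)))
H=dict(coupling=.05,nipple=.075,valve=.088,union=.062)
for k,(a,b) in P.items():
    p,e=tri(a,b); h=H.get(k,0)
    print(k,p.round(4),round(e,4),'base z',round(p[2]-h,4),'onz',[onz(n,*q,(h+.009 if h else .020)).round(4)[:2] for n,q in (('top',a),('scene',b))])
```

```text
coupling [0.4642 0.018  0.0596] 0.0014 base z 0.0096 onz [array([0.4638, 0.0174]), array([0.4643, 0.0188])]
nipple [ 0.4679 -0.0645  0.0847] 0.0002 base z 0.0097 onz [array([ 0.468 , -0.0646]), array([ 0.4676, -0.0641])]
valve [ 0.459  -0.1313  0.0987] 0.0002 base z 0.0107 onz [array([ 0.4593, -0.1316]), array([ 0.458 , -0.1309])]
union [ 0.4589 -0.2025  0.0723] 0.0009 base z 0.0103 onz [array([ 0.4587, -0.2033]), array([ 0.4585, -0.2019])]
kred [0.661  0.1914 0.0231] 0.0005 base z 0.0231 onz [array([0.6624, 0.1924]), array([0.6603, 0.1935])]
kst [ 0.6421 -0.1345  0.0215] 0.001 base z 0.0215 onz [array([ 0.6429, -0.1344]), array([ 0.6414, -0.1345])]
sred [0.4598 0.069  0.0255] 0.0002 base z 0.0255 onz [array([0.4603, 0.0697]), array([0.457 , 0.0722])]
```

The geometry checks out: the fitting bases sit at about z = 0.010 and the kit posts are 326 mm apart. I'll set out now, with the fingers closing along world x (yaw -90).

```bash
cat > go.py <<'E'
import sys,numpy as np
from plant import r
from scipy.spatial.transform import Rotation as Ro
s=r.get_state(); R=Ro.from_euler('xyz',s['eef_rot'],degrees=True)
T=Ro.from_euler('xyz',[180,0,-90],degrees=True)
t=np.array(list(map(float,sys.argv[1:4])))
print(s['time_s'],np.round(s['tcp_pos'],4),np.round(s['eef_rot'],2),'w',round(s['gripper_width'],4),'shift',R.inv().apply(t-s['tcp_pos']).round(4),'turn',(R.inv()*T).as_rotvec(degrees=True).round(2))
E
python3 -m pendant '[[[0.16,0.18,0.02,0,0,40,1],[0.16,0.18,0.02,0,0,40,1],[0.16,0.18,0.02,0,0,40,1],[0.16,0.18,0.02,0,0,40,1],[0.16,0.18,0.02,0,0,40,1]]]' 20
python3 go.py .464 .018 .35
```

```text
time_s: 0.6
tcp_pos: [0.3437, 0.3879, 0.3842]
eef_rot: [180.0, -0.0, -63.8]
contact_force: [0.6, 0.8, 0.5]
gripper_width: 0.0877
gripper_force: 0.0
0.6 [0.3437 0.3879 0.3842] [ 1.7996e+02 -2.0000e-02 -6.3770e+01] w 0.0877 shift [0.385  0.0556 0.0344] turn [ 0.04 -0.03 26.23]
```

```bash
python3 -m pendant '[[[0.24,0.035,0.034,0,0,26.2,1],[0.24,0.035,0.034,0,0,26.2,1],[0.24,0.035,0.034,0,0,26.2,1],[0.24,0.035,0.034,0,0,26.2,1],[0.24,0.035,0.034,0,0,26.2,1]]]'
python3 go.py .464 .018 .35
```

```text
time_s: 1.1
tcp_pos: [0.4196, 0.158, 0.3504]
eef_rot: [-180.0, 0.0, -89.6]
contact_force: [0.9, 1.4, -0.7]
gripper_width: 0.0879
gripper_force: 0.0
1.1 [0.4196 0.158  0.3504] [-1.800e+02  1.000e-02 -8.965e+01] w 0.0879 shift [ 0.1403 -0.0436  0.0004] turn [-0.    0.01  0.35]
```

```bash
python3 -m pendant '[[[0.14,-0.044,0,0,0,0.35,1],[0.14,-0.044,0,0,0,0.35,1],[0.14,-0.044,0,0,0,0.35,1],[0.14,-0.044,0,0,0,0.35,1]]]'
python3 go.py .464 .018 .35
python3 - <<'E'
from h import *
p=r.camera_params('wrist'); im=r.capture('wrist')
for k,X in dict(coup=(.464,.018,.06),nip=(.468,-.0645,.085),sred=(.46,.0695,.022)).items():
    c=p['R']@X+p['t']; print(k,p['fx']*c[0]/c[2]+p['cx'],p['fy']*c[1]/c[2]+p['cy'])
cv2.imwrite('pics/w0.png',cv2.cvtColor(im,cv2.COLOR_RGB2BGR))
E
```

```text
time_s: 1.5
tcp_pos: [0.4651, 0.0162, 0.3502]
eef_rot: [179.9, -0.0, -90.3]
contact_force: [-0.4, -0.5, -0.5]
gripper_width: 0.0878
gripper_force: 0.0
1.5 [0.4651 0.0162 0.3502] [ 1.7994e+02 -5.0000e-02 -9.0310e+01] w 0.0878 shift [-0.0018  0.0011  0.0002] turn [ 0.06 -0.05 -0.31]
coup 281.84927927870604 206.24697481008803
nip 276.1225786766591 110.00873239654365
sred 285.7133632590563 243.4341796007054
```

View pics/w0.png

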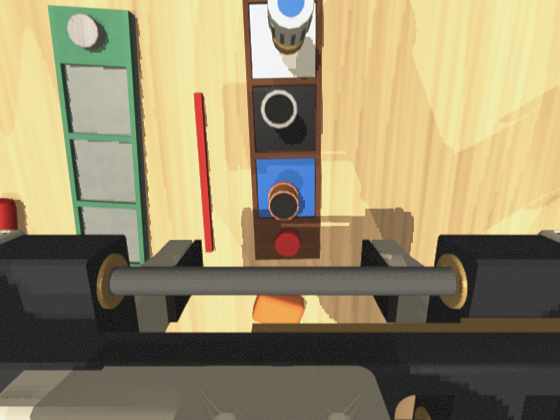

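The wrist view puts the coupling top at (284,206) and the nipple at (279,109), within 3 px of prediction (about 1.3 mm). I'll descend and grip.

```bash
python3 -m pendant '[[[-0.002,0.002,0.04,0,0,0,1],[-0.002,0.002,0.08,0,0,0,1],[-0.002,0.002,0.12,0,0,0,1],[-0.002,0.002,0.147,0,0,0,1],[-0.002,0.002,0.147,0,0,0,1]]]'
python3 -m pendant '[[[0,0,0,0,0,0,-1],[0,0,0,0,0,0,-1],[0,0,0,0,0,0,-1],[0,0,0,0,0,0,-1],[0,0,0,0,0,0,-1]]]' 20
python3 -m pendant '[[[0,0,0,0,0,0,-1],[0,0,0,0,0,0,-1]]]'
python3 go.py .6579 .1338 .35
```

```text
time_s: 2.05
tcp_pos: [0.4609, 0.0228, 0.2006]
eef_rot: [179.6, -0.2, -89.9]
contact_force: [-0.4, -0.4, 0.2]
gripper_width: 0.0878
gripper_force: 0.0
time_s: 2.55
tcp_pos: [0.4628, 0.0227, 0.2045]
eef_rot: [-179.9, 0.0, -90.0]
contact_force: [0.2, -0.5, 0.1]
gripper_width: 0.0534
gripper_force: 0.0
time_s: 2.75
tcp_pos: [0.4626, 0.0225, 0.2038]
eef_rot: [-180.0, 0.0, -90.0]
contact_force: [0.3, 0.9, 0.6]
gripper_width: 0.0372
gripper_force: 0.0
2.75 [0.4626 0.0225 0.2038] [-1.7998e+02  1.0000e-02 -8.9980e+01] w 0.0372 shift [-0.1112 -0.1954 -0.1461] turn [-0.02  0.01  0.02]
```

```bash
python3 -m pendant '[[[0.0045,0,0,0,0,0,-0.1],[0.0045,0,0,0,0,0,-0.1],[0.0045,0,0,0,0,0,-1],[0.0045,0,0,0,0,0,-1],[0.0045,0,0,0,0,0,-1]]]' 20
python3 -m pendant '[[[0,0,0,0,0,0,-1],[0,0,0,0,0,0,-1],[0,0,0,0,0,0,-1]]]'
python3 go.py .6579 .1338 .35
```

```text
time_s: 3.25
tcp_pos: [0.4626, 0.0181, 0.2036]
eef_rot: [180.0, -0.0, -90.0]
contact_force: [-0.1, -0.1, -0.9]
gripper_width: 0.0274
gripper_force: 20.0
time_s: 3.55
tcp_pos: [0.4625, 0.0181, 0.2036]
eef_rot: [180.0, -0.0, -90.0]
contact_force: [0.4, -0.4, -0.3]
gripper_width: 0.0269
gripper_force: 20.0
3.55 [0.4625 0.0181 0.2036] [179.99  -0.   -89.97] w 0.0269 shift [-0.1156 -0.1954 -0.1464] turn [ 0.01 -0.    0.03]
```

Gripped. Next I'll lift, carry it above kit pocket 1 and check with the wrist camera.

```bash
python3 -m pendant '[[[0,0,-0.04,0,0,0,-1],[0,0,-0.08,0,0,0,-1],[0,0,-0.11,0,0,0,-1],[-0.02,-0.035,-0.11,0,0,0,-1],[-0.04,-0.07,-0.11,0,0,0,-1]]]'
python3 -m pendant '[[[-0.025,-0.041,0,0,0,0,-1],[-0.05,-0.083,0,0,0,0,-1],[-0.076,-0.125,0,0,0,0,-1],[-0.076,-0.125,0,0,0,0,-1],[-0.076,-0.125,0,0,0,0,-1]]]'
python3 -m pendant '[[[0,0,0,0,0,0,-1],[0,0,0,0,0,0,-1]]]'
python3 go.py .6579 .1338 .35
python3 - <<'E'
from h import *
p=r.camera_params('wrist'); im=r.capture('wrist')
c0=np.array([.6518,.029]);u=np.array([.058,.998])
for i,d in enumerate((.163,.105,.035,-.035,-.105)):
    X=np.r_[c0+d*u,.02 if i==0 else .014]; c=p['R']@X+p['t']; q=(p['fx']*c[0]/c[2]+p['cx'],p['fy']*c[1]/c[2]+p['cy']); print(X.round(4),np.round(q))
    cv2.circle(im,tuple(int(v) for v in q),3,(255,0,255),-1)
cv2.imwrite('pics/w1.png',cv2.cvtColor(im,cv2.COLOR_RGB2BGR))
E
```

```text
time_s: 4.05
tcp_pos: [0.5331, 0.0583, 0.3159]
eef_rot: [-179.8, 0.1, -90.0]
contact_force: [0.9, 0.1, 0.4]
gripper_width: 0.028
gripper_force: 20.0
time_s: 4.55
tcp_pos: [0.6579, 0.1347, 0.3118]
eef_rot: [179.9, -0.1, -90.0]
contact_force: [-0.8, -0.7, -0.6]
gripper_width: 0.0276
gripper_force: 20.0
time_s: 4.75
tcp_pos: [0.6567, 0.1336, 0.3141]
eef_rot: [-180.0, 0.0, -90.0]
contact_force: [-0.1, 0.4, 0.2]
gripper_width: 0.0273
gripper_force: 20.0
4.75 [0.6567 0.1336 0.3141] [-1.800e+02  1.000e-02 -8.999e+01] w 0.0273 shift [-0.0002 -0.0012 -0.0359] turn [-0.    0.01  0.01]
[0.6613 0.1917 0.02  ] [276. 261.]
[0.6579 0.1338 0.014 ] [280. 202.]
[0.6538 0.0639 0.014 ] [284. 124.]
[ 0.6498 -0.0059  0.014 ] [289.  36.]
[ 0.6457 -0.0758  0.014 ] [295. -66.]
```

View pics/w1.png

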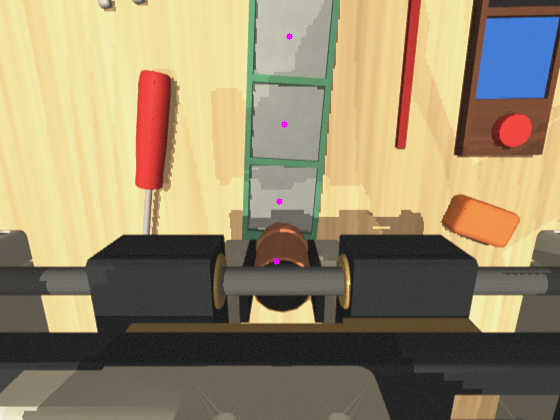

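The predicted pocket centres fall on the pockets to within about 3 px (pocket 2 at about (287,122)). Lowering the coupling now.

```bash
python3 -m pendant '[[[0,0,0.04,0,0,0,-1],[0,0,0.08,0,0,0,-1],[0,0,0.104,0,0,0,-1],[0,0,0.108,0,0,0,-1],[0,0,0.11,0,0,0,-1]]]'
python3 -m pendant '[[[0,0,0,0,0,0,-1],[0,0,0.001,0,0,0,-1],[0,0,0.002,0,0,0,-1],[0,0,0.002,0,0,0,-1]]]'
```

```text
time_s: 5.3
tcp_pos: [0.6575, 0.134, 0.2043]
eef_rot: [-180.0, -0.0, -90.0]
contact_force: [0.2, 0.5, -0.0]
gripper_width: 0.0277
gripper_force: 20.0
time_s: 5.7
tcp_pos: [0.6576, 0.1343, 0.2024]
eef_rot: [-179.9, 0.0, -90.0]
contact_force: [-0.2, 0.2, -0.8]
gripper_width: 0.0274
gripper_force: 20.0
```

```bash
python3 -m pendant '[[[0,0,0.001,0,0,0,-1],[0,0,0.001,0,0,0,-1],[0,0,0.001,0,0,0,-1]]]'
python3 -m pendant '[[[0,0,0.001,0,0,0,-1],[0,0,0.001,0,0,0,-1],[0,0,0.001,0,0,0,-1]]]'
```

```text
time_s: 6.0
tcp_pos: [0.6576, 0.1342, 0.2007]
eef_rot: [-180.0, -0.0, -90.0]
contact_force: [-0.3, 0.4, -0.5]
gripper_width: 0.0276
gripper_force: 20.0
time_s: 6.3
tcp_pos: [0.6575, 0.1342, 0.2007]
eef_rot: [-180.0, -0.0, -90.0]
contact_force: [-2.8, 0.2, 7.7]
gripper_width: 0.0274
gripper_force: 20.0
```

It touched down at TCP z 0.2007. Release, lift and go to the union.

```bash
python3 -m pendant '[[[0,0,-0.001,0,0,0,0.4],[0,0,-0.001,0,0,0,0.4],[0,0,-0.001,0,0,0,0.4],[0,0,-0.001,0,0,0,0.4],[0,0,-0.001,0,0,0,0.4]]]'
python3 -m pendant '[[[0,0,-0.03,0,0,0,0.4],[0,0,-0.07,0,0,0,0.4],[0,0,-0.11,0,0,0,0.4],[0,0,-0.14,0,0,0,0.4],[0,0,-0.14,0,0,0,0.4]]]'
python3 go.py .4575 -.2025 .34
```

```text
time_s: 6.8
tcp_pos: [0.6575, 0.1342, 0.2005]
eef_rot: [180.0, -0.0, -90.0]
contact_force: [-1.8, -0.7, 0.7]
gripper_width: 0.0596
gripper_force: 0.0
time_s: 7.3
tcp_pos: [0.6588, 0.1345, 0.3463]
eef_rot: [-179.5, 0.2, -89.9]
contact_force: [0.1, -0.3, -0.1]
gripper_width: 0.0613
gripper_force: 0.0
7.3 [0.6588 0.1345 0.3463] [-1.7953e+02  1.6000e-01 -8.9930e+01] w 0.0613 shift [0.3368 0.2017 0.0038] turn [-0.47  0.16  0.07]
```

```bash
python3 -m pendant '[[[0.04,0.024,0,0,0,0,0.6],[0.08,0.048,0,0,0,0,0.6],[0.12,0.071,0,0,0,0,0.6],[0.16,0.095,0,0,0,0,0.6],[0.2,0.119,0,0,0,0,0.6]]]'
python3 -m pendant '[[[0.04,0.024,0,0,0,0,0.6],[0.08,0.048,0,0,0,0,0.6],[0.137,0.081,0,0,0,0,0.6],[0.137,0.081,0,0,0,0,0.6],[0.137,0.081,0,0,0,0,0.6]]]'
python3 -m pendant '[[[0,0,0,0,0,0,0.6],[0,0,0,0,0,0,0.6]]]'
python3 go.py .4575 -.2025 .34
python3 - <<'E'
from h import *
p=r.camera_params('wrist'); im=r.capture('wrist')
for X in ((.4587,-.2025,.072),):
    c=p['R']@X+p['t']; print(p['fx']*c[0]/c[2]+p['cx'],p['fy']*c[1]/c[2]+p['cy'])
cv2.imwrite('pics/w2.png',cv2.cvtColor(im,cv2.COLOR_RGB2BGR)); cv2.imwrite('pics/s2.png',cv2.cvtColor(r.capture('top'),cv2.COLOR_RGB2BGR))
E
```

```text
time_s: 7.8
tcp_pos: [0.5373, -0.0672, 0.3402]
eef_rot: [180.0, -0.0, -90.0]
contact_force: [0.9, -1.4, 0.1]
gripper_width: 0.0701
gripper_force: 0.0
time_s: 8.3
tcp_pos: [0.4562, -0.2046, 0.3404]
eef_rot: [180.0, 0.0, -90.2]
contact_force: [0.5, 0.8, -0.4]
gripper_width: 0.07
gripper_force: 0.0
time_s: 8.5
tcp_pos: [0.4583, -0.2023, 0.3405]
eef_rot: [180.0, 0.0, -89.9]
contact_force: [0.4, -0.3, 0.1]
gripper_width: 0.0699
gripper_force: 0.0
8.5 [ 0.4583 -0.2023  0.3405] [180.     0.   -89.93] w 0.0699 shift [0.0002 0.0008 0.0005] turn [0.   0.   0.07]
280.44954887472346 210.40647034147017
```

View pics/w2.png

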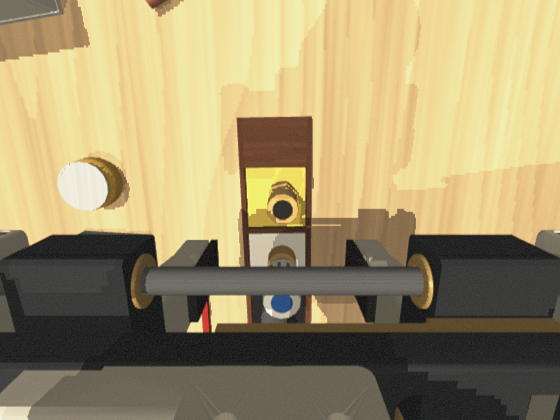

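View pics/s2.png

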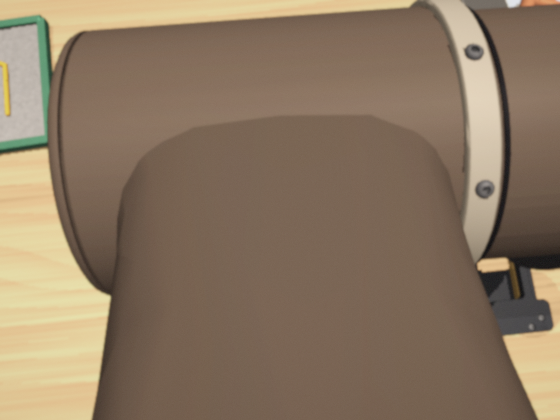

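The wrist view has the union top at (282,209), predicted (280,210). The arm blocks the top view. Descend and grip.

```bash
python3 -m pendant '[[[0,0.001,0.04,0,0,0,0.4],[0,0.001,0.08,0,0,0,0.4],[0,0.001,0.112,0,0,0,0.2],[0,0.001,0.1215,0,0,0,0],[0,0.001,0.1215,0,0,0,0]]]'
python3 -m pendant '[[[0,0,0,0,0,0,-1],[0,0,0,0,0,0,-1],[0,0,0,0,0,0,-1],[0,0,0,0,0,0,-1],[0,0,0,0,0,0,-1]]]' 25
python3 -m pendant '[[[0,0,0,0,0,0,-1],[0,0,0,0,0,0,-1],[0,0,0,0,0,0,-1]]]'
python3 go.py .6450 -.0758 .34
```

```text
time_s: 9.1
tcp_pos: [0.4568, -0.2024, 0.2181]
eef_rot: [179.8, -0.0, -89.9]
contact_force: [0.6, 0.0, 0.2]
gripper_width: 0.0453
gripper_force: 0.0
time_s: 9.6
tcp_pos: [0.4573, -0.203, 0.2206]
eef_rot: [-179.8, -0.0, -90.0]
contact_force: [-1.4, 1.0, 6.9]
gripper_width: 0.0265
gripper_force: 25.0
time_s: 9.9
tcp_pos: [0.4573, -0.203, 0.2206]
eef_rot: [-179.8, -0.0, -89.9]
contact_force: [-0.9, 1.6, 7.1]
gripper_width: 0.0264
gripper_force: 25.0
9.9 [ 0.4573 -0.203   0.2206] [-1.7984e+02 -2.0000e-02 -8.9950e+01] w 0.0264 shift [-0.127  -0.1881 -0.1189] turn [-0.16 -0.02  0.05]
```

```bash
python3 -m pendant '[[[0,0,-0.03,0,0,0,-1],[0,0,-0.07,0,0,0,-1],[0,0,-0.11,0,0,0,-1],[0,-0.03,-0.115,0,0,0,-1],[-0.01,-0.07,-0.115,0,0,0,-1]]]'
python3 -m pendant '[[[-0.037,-0.03,0,0,0,0,-1],[-0.074,-0.06,0,0,0,0,-1],[-0.1,-0.09,0,0,0,0,-1],[-0.117,-0.118,0,0,0,0,-1],[-0.117,-0.118,0,0,0,0,-1]]]'
python3 -m pendant '[[[0,0,0,0,0,0,-1],[0,0,0,0,0,0,-1],[0,0,0,0,0,0,-1]]]'
python3 go.py .6450 -.0758 .2175
```

```text
time_s: 10.4
tcp_pos: [0.5264, -0.1935, 0.3376]
eef_rot: [-179.7, 0.0, -90.1]
contact_force: [0.8, -0.6, -2.6]
gripper_width: 0.0263
gripper_force: 25.0
time_s: 10.9
tcp_pos: [0.6473, -0.0734, 0.3336]
eef_rot: [-180.0, 0.0, -89.8]
contact_force: [-0.2, 0.1, -3.2]
gripper_width: 0.0262
gripper_force: 25.0
time_s: 11.2
tcp_pos: [0.6439, -0.0765, 0.3345]
eef_rot: [-180.0, 0.0, -90.0]
contact_force: [0.4, -0.7, -1.5]
gripper_width: 0.0266
gripper_force: 25.0
11.2 [ 0.6439 -0.0765  0.3345] [-1.800e+02  1.000e-02 -9.002e+01] w 0.0266 shift [-0.0007 -0.0011  0.117 ] turn [-0.    0.01 -0.02]
```

```bash
python3 -m pendant '[[[0,-0.001,0.04,0,0,0,-1],[0,-0.001,0.08,0,0,0,-1],[0,-0.001,0.104,0,0,0,-1],[0,-0.001,0.112,0,0,0,-1],[0,-0.001,0.112,0,0,0,-1]]]'
python3 -m pendant '[[[0,0,0.001,0,0,0,-1],[0,0,0.002,0,0,0,-1],[0,0,0.003,0,0,0,-1],[0,0,0.003,0,0,0,-1]]]'
python3 -m pendant '[[[0,0,0.001,0,0,0,-1],[0,0,0.001,0,0,0,-1],[0,0,0.001,0,0,0,-1]]]'
```

```text
time_s: 11.7
tcp_pos: [0.6452, -0.0763, 0.2216]
eef_rot: [179.9, -0.0, -90.0]
contact_force: [1.6, 0.4, -1.5]
gripper_width: 0.0265
gripper_force: 25.0
time_s: 12.1
tcp_pos: [0.6458, -0.0758, 0.2199]
eef_rot: [-179.9, 0.0, -90.0]
contact_force: [0.7, 0.1, -2.5]
gripper_width: 0.026
gripper_force: 25.0
time_s: 12.4
tcp_pos: [0.6456, -0.0758, 0.2182]
eef_rot: [180.0, -0.0, -90.0]
contact_force: [-0.2, 0.1, -2.5]
gripper_width: 0.0264
gripper_force: 25.0
```

```bash
python3 -m pendant '[[[0,0,0.001,0,0,0,-1],[0,0,0.001,0,0,0,-1],[0,0,0.001,0,0,0,-1]]]'
python3 -m pendant '[[[0,0,0.001,0,0,0,-1],[0,0,0.001,0,0,0,-1],[0,0,0.001,0,0,0,-1]]]'
```

```text
time_s: 12.7
tcp_pos: [0.6457, -0.0759, 0.2177]
eef_rot: [-180.0, -0.0, -90.0]
contact_force: [-0.6, 0.4, 4.2]
gripper_width: 0.0262
gripper_force: 25.0
time_s: 13.0
tcp_pos: [0.6457, -0.0758, 0.2176]
eef_rot: [-179.9, -0.0, -89.9]
contact_force: [-4.4, 0.6, 12.6]
gripper_width: 0.0265
gripper_force: 25.0
```

```bash
python3 -m pendant '[[[0,0,-0.002,0,0,0,0.4],[0,0,-0.002,0,0,0,0.4],[0,0,-0.002,0,0,0,0.4],[0,0,-0.002,0,0,0,0.4],[0,0,-0.002,0,0,0,0.4]]]'
python3 -m pendant '[[[0,0,-0.03,0,0,0,0.4],[0,0,-0.07,0,0,0,0.4],[0,0,-0.11,0,0,0,0.4],[0,0.01,-0.125,0,0,0,0.4],[0,0.04,-0.125,0,0,0,0.4]]]'
python3 -m pendant '[[[-0.004,0.045,0,0,0,0,0.4],[-0.008,0.09,0,0,0,0,0.4],[-0.011,0.138,0,0,0,0,0.4],[-0.011,0.138,0,0,0,0,0.4],[-0.011,0.138,0,0,0,0,0.4]]]'
python3 -m pendant '[[[0,0,0,0,0,0,0.4],[0,0,0,0,0,0,0.4],[0,0,0,0,0,0,0.4]]]'
python3 go.py .4670 -.0645 .219
python3 - <<'E'
from h import *
p=r.camera_params('wrist'); im=r.capture('wrist')
for X in ((.468,-.0645,.085),(.459,-.1315,.098)):
    c=p['R']@X+p['t']; print(p['fx']*c[0]/c[2]+p['cx'],p['fy']*c[1]/c[2]+p['cy'])
cv2.imwrite('pics/w3.png',cv2.cvtColor(im,cv2.COLOR_RGB2BGR))
E
```

```text
time_s: 13.5
tcp_pos: [0.6456, -0.0759, 0.2179]
eef_rot: [180.0, -0.0, -90.0]
contact_force: [-0.6, -0.4, 0.9]
gripper_width: 0.0589
gripper_force: 0.0
time_s: 14.0
tcp_pos: [0.6073, -0.0757, 0.3457]
eef_rot: [-179.7, 0.0, -90.0]
contact_force: [-0.9, 0.3, -2.4]
gripper_width: 0.0616
gripper_force: 0.0
time_s: 14.5
tcp_pos: [0.4665, -0.065, 0.3438]
eef_rot: [-179.9, 0.0, -89.9]
contact_force: [-0.3, -0.3, -0.2]
gripper_width: 0.0611
gripper_force: 0.0
time_s: 14.8
tcp_pos: [0.4684, -0.0649, 0.3427]
eef_rot: [180.0, -0.0, -90.0]
contact_force: [1.1, 1.0, -0.1]
gripper_width: 0.0614
gripper_force: 0.0
14.8 [ 0.4684 -0.0649  0.3427] [ 1.7995e+02 -1.0000e-02 -8.9990e+01] w 0.0614 shift [-0.0004  0.0013  0.1237] turn [ 0.05 -0.01  0.01]
281.1562950838813 214.83094977570568
293.8520708335622 129.38703088495134
```

View pics/w3.png

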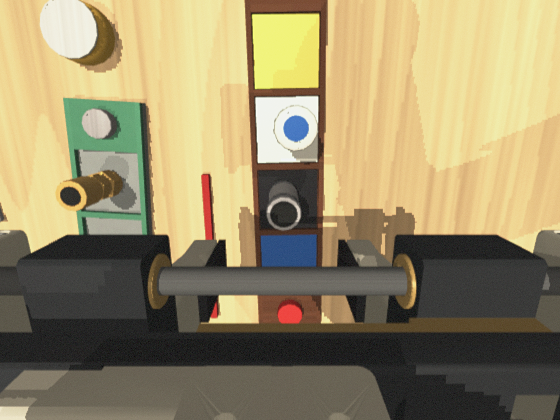

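The nipple top is at (284,212), close to prediction, and the union stands in the last kit pocket at (72,194). Grip the nipple.

```bash
python3 -m pendant '[[[0,0.001,0.04,0,0,0,0.4],[0,0.001,0.08,0,0,0,0.4],[0,0.001,0.112,0,0,0,0.2],[0,0.001,0.122,0,0,0,0],[0,0.001,0.122,0,0,0,0]]]'
python3 -m pendant '[[[0,0,0,0,0,0,-1],[0,0,0,0,0,0,-1],[0,0,0,0,0,0,-1],[0,0,0,0,0,0,-1],[0,0,0,0,0,0,-1]]]' 25
python3 -m pendant '[[[0,0,0,0,0,0,-1],[0,0,0,0,0,0,-1],[0,0,0,0,0,0,-1]]]'
python3 go.py .6530 .0639 .34
```

```text
time_s: 15.35
tcp_pos: [0.4666, -0.0651, 0.22]
eef_rot: [179.8, -0.1, -90.0]
contact_force: [0.3, -0.3, 0.3]
gripper_width: 0.0455
gripper_force: 0.0
time_s: 15.85
tcp_pos: [0.4672, -0.0648, 0.2226]
eef_rot: [-179.8, 0.0, -89.9]
contact_force: [-1.7, 1.2, 7.9]
gripper_width: 0.0276
gripper_force: 25.0
time_s: 16.15
tcp_pos: [0.4672, -0.0648, 0.2226]
eef_rot: [-179.8, 0.0, -89.9]
contact_force: [-2.0, 0.9, 7.5]
gripper_width: 0.0273
gripper_force: 25.0
16.15 [ 0.4672 -0.0648  0.2226] [-1.7985e+02  2.0000e-02 -8.9940e+01] w 0.0273 shift [-0.1285 -0.1862 -0.1169] turn [-0.15  0.02  0.06]
```

```bash
python3 -m pendant '[[[0,0,-0.03,0,0,0,-1],[0,0,-0.07,0,0,0,-1],[0,0,-0.11,0,0,0,-1],[-0.01,-0.03,-0.115,0,0,0,-1],[-0.03,-0.06,-0.115,0,0,0,-1]]]'
python3 -m pendant '[[[-0.03,-0.035,0,0,0,0,-1],[-0.06,-0.07,0,0,0,0,-1],[-0.085,-0.1,0,0,0,0,-1],[-0.0985,-0.126,0,0,0,0,-1],[-0.0985,-0.126,0,0,0,0,-1]]]'
python3 -m pendant '[[[0,0,0,0,0,0,-1],[0,0,0,0,0,0,-1],[0,0,0,0,0,0,-1]]]'
python3 go.py .6530 .0639 .2196
```

```text
time_s: 16.65
tcp_pos: [0.5271, -0.0352, 0.3396]
eef_rot: [-179.7, 0.1, -90.0]
contact_force: [0.1, 0.6, -1.6]
gripper_width: 0.0275
gripper_force: 25.0
time_s: 17.15
tcp_pos: [0.6549, 0.0656, 0.3355]
eef_rot: [-180.0, -0.0, -89.9]
contact_force: [-0.9, 0.0, -1.1]
gripper_width: 0.0275
gripper_force: 25.0
time_s: 17.45
tcp_pos: [0.6518, 0.0631, 0.3367]
eef_rot: [-180.0, 0.0, -90.0]
contact_force: [-0.7, 0.6, -1.5]
gripper_width: 0.0276
gripper_force: 25.0
17.45 [0.6518 0.0631 0.3367] [-1.7998e+02  1.0000e-02 -9.0000e+01] w 0.0276 shift [-0.0008 -0.0011  0.1171] turn [-0.02  0.01 -0.  ]
```

```bash
python3 -m pendant '[[[0,-0.001,0.04,0,0,0,-1],[0,-0.001,0.08,0,0,0,-1],[0,-0.001,0.104,0,0,0,-1],[0,-0.001,0.112,0,0,0,-1],[0,-0.001,0.112,0,0,0,-1]]]'
python3 -m pendant '[[[0,0,0.001,0,0,0,-1],[0,0,0.002,0,0,0,-1],[0,0,0.003,0,0,0,-1],[0,0,0.003,0,0,0,-1]]]'
python3 -m pendant '[[[0,0,0.001,0,0,0,-1],[0,0,0.001,0,0,0,-1],[0,0,0.001,0,0,0,-1]]]'
python3 -m pendant '[[[0,0,0.001,0,0,0,-1],[0,0,0.001,0,0,0,-1],[0,0,0.001,0,0,0,-1]]]'
```

```text
time_s: 17.95
tcp_pos: [0.6532, 0.0633, 0.2237]
eef_rot: [179.9, -0.0, -90.0]
contact_force: [0.2, 0.2, -0.3]
gripper_width: 0.0278
gripper_force: 25.0
time_s: 18.35
tcp_pos: [0.6537, 0.0637, 0.2219]
eef_rot: [-179.9, 0.0, -90.0]
contact_force: [0.3, -0.4, -1.7]
gripper_width: 0.0272
gripper_force: 25.0
time_s: 18.65
tcp_pos: [0.6536, 0.0637, 0.2202]
eef_rot: [180.0, -0.0, -90.0]
contact_force: [0.9, -0.6, -1.6]
gripper_width: 0.0278
gripper_force: 25.0
time_s: 18.95
tcp_pos: [0.6536, 0.0637, 0.2197]
eef_rot: [-180.0, -0.0, -90.0]
contact_force: [-2.2, 0.2, 4.3]
gripper_width: 0.0275
gripper_force: 25.0
```

```bash
python3 -m pendant '[[[0,0,0,0,0,0,0.4],[0,0,0,0,0,0,0.4],[0,0,0,0,0,0,0.4],[0,0,0,0,0,0,0.4],[0,0,0,0,0,0,0.4]]]'
python3 -m pendant '[[[0,0,-0.03,0,0,0,0.4],[0,0,-0.07,0,0,0,0.4],[0,0,-0.11,0,0,0,0.4],[0,0.01,-0.135,0,0,0,0.4],[0.02,0.04,-0.135,0,0,0,0.4]]]'
python3 -m pendant '[[[0.035,0.03,0,0,0,0,0.4],[0.07,0.06,0,0,0,0,0.4],[0.1,0.09,0,0,0,0,0.4],[0.13,0.12,0,0,0,0,0.4],[0.16,0.145,0,0,0,0,0.4]]]'
python3 -m pendant '[[[0.0147,0.0105,0,0,0,0,0.4],[0.0147,0.0105,0,0,0,0,0.4],[0.0147,0.0105,0,0,0,0,0.4],[0.0147,0.0105,0,0,0,0,0.4],[0.0147,0.0105,0,0,0,0,0.4]]]'
python3 go.py .458 -.131 .231
python3 - <<'E'
from h import *
p=r.camera_params('wrist'); im=r.capture('wrist')
for X in ((.459,-.1315,.098),):
    c=p['R']@X+p['t']; print(p['fx']*c[0]/c[2]+p['cx'],p['fy']*c[1]/c[2]+p['cy'])
print(blobs(im,(95,150,80),(120,255,255)))
cv2.imwrite('pics/w4.png',cv2.cvtColor(im,cv2.COLOR_RGB2BGR))
E
```

```text
time_s: 19.45
tcp_pos: [0.6536, 0.0637, 0.219]
eef_rot: [180.0, -0.0, -90.0]
contact_force: [-0.0, 0.5, 0.4]
gripper_width: 0.0593
gripper_force: 0.0
time_s: 19.95
tcp_pos: [0.6158, 0.0451, 0.3582]
eef_rot: [-179.6, 0.1, -89.9]
contact_force: [-0.5, -1.4, -0.5]
gripper_width: 0.0613
gripper_force: 0.0
time_s: 20.45
tcp_pos: [0.4668, -0.1175, 0.3543]
eef_rot: [-180.0, 0.0, -90.0]
contact_force: [0.6, -0.6, 0.1]
gripper_width: 0.0612
gripper_force: 0.0
time_s: 20.95
tcp_pos: [0.4589, -0.1305, 0.354]
eef_rot: [180.0, -0.0, -89.9]
contact_force: [0.2, -0.5, 0.3]
gripper_width: 0.0614
gripper_force: 0.0
20.95 [ 0.4589 -0.1305  0.354 ] [179.98  -0.   -89.92] w 0.0614 shift [0.0005 0.0008 0.123 ] turn [ 0.02 -0.    0.08]
280.76950449272636 213.72864019127402
[([282.3, 213.1], [272, 204, 21, 19, 321]), ([279.9, 308.8], [255, 296, 51, 27, 1341])]
```

View pics/w4.png

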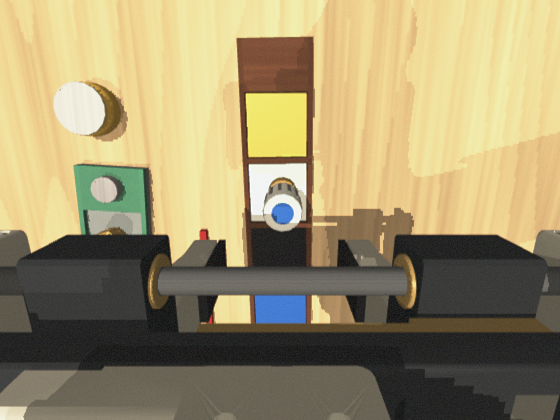

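The valve's blue dot is at (282,213), as predicted. Descend and grip.

```bash
python3 -m pendant '[[[0,0.001,0.04,0,0,0,0.4],[0,0.001,0.08,0,0,0,0.4],[0,0.001,0.112,0,0,0,0.2],[0,0.001,0.122,0,0,0,0.1],[0,0.001,0.122,0,0,0,0.1]]]'
python3 -m pendant '[[[0,0,0,0,0,0,0.1],[0,0,0,0,0,0,-1],[0,0,0,0,0,0,-1],[0,0,0,0,0,0,-1],[0,0,0,0,0,0,-1]]]' 25
python3 -m pendant '[[[0,0,0,0,0,0,-1],[0,0,0,0,0,0,-1],[0,0,0,0,0,0,-1]]]'
python3 go.py .6490 -.0059 .34
```

```text
time_s: 21.5
tcp_pos: [0.4572, -0.1309, 0.2311]
eef_rot: [179.8, -0.0, -89.9]
contact_force: [-0.9, -0.5, 0.0]
gripper_width: 0.0493
gripper_force: 0.0
time_s: 22.0
tcp_pos: [0.4576, -0.1311, 0.2332]
eef_rot: [-179.9, 0.0, -90.0]
contact_force: [-1.4, 1.0, 6.3]
gripper_width: 0.0317
gripper_force: 25.0
time_s: 22.3
tcp_pos: [0.4576, -0.1311, 0.2332]
eef_rot: [-179.9, -0.0, -90.0]
contact_force: [-2.0, 0.7, 6.6]
gripper_width: 0.0316
gripper_force: 25.0
22.3 [ 0.4576 -0.1311  0.2332] [-179.9    -0.    -89.95] w 0.0316 shift [-0.125  -0.1917 -0.1065] turn [-0.1  -0.    0.05]
```

```bash
python3 -m pendant '[[[0,0,-0.03,0,0,0,-1],[0,0,-0.07,0,0,0,-1],[0,0,-0.11,0,0,0,-1],[-0.01,-0.03,-0.115,0,0,0,-1],[-0.03,-0.06,-0.115,0,0,0,-1]]]'
python3 -m pendant '[[[-0.03,-0.035,0,0,0,0,-1],[-0.06,-0.07,0,0,0,0,-1],[-0.08,-0.1,0,0,0,0,-1],[-0.095,-0.132,0,0,0,0,-1],[-0.095,-0.132,0,0,0,0,-1]]]'
python3 -m pendant '[[[0,0,0,0,0,0,-1],[0,0,0,0,0,0,-1],[0,0,0,0,0,0,-1]]]'
python3 go.py .6490 -.0059 .2302
```

```text
time_s: 22.8
tcp_pos: [0.5176, -0.1015, 0.35]
eef_rot: [-179.7, 0.0, -90.1]
contact_force: [0.8, 0.2, -1.6]
gripper_width: 0.0318
gripper_force: 25.0
time_s: 23.3
tcp_pos: [0.652, -0.004, 0.3458]
eef_rot: [180.0, -0.0, -89.9]
contact_force: [-1.1, -0.3, -1.9]
gripper_width: 0.0313
gripper_force: 25.0
time_s: 23.6
tcp_pos: [0.6484, -0.0066, 0.3475]
eef_rot: [-180.0, 0.0, -90.0]
contact_force: [0.6, 0.3, -1.5]
gripper_width: 0.0316
gripper_force: 25.0
23.6 [ 0.6484 -0.0066  0.3475] [-1.8e+02  1.0e-02 -9.0e+01] w 0.0316 shift [-0.0007 -0.0006  0.1173] turn [-0.    0.01 -0.  ]
```

```bash
python3 -m pendant '[[[0,0,0.04,0,0,0,-1],[0,0,0.08,0,0,0,-1],[0,0,0.104,0,0,0,-1],[0,0,0.112,0,0,0,-1],[0,0,0.112,0,0,0,-1]]]'
python3 -m pendant '[[[0,0,0.001,0,0,0,-1],[0,0,0.002,0,0,0,-1],[0,0,0.003,0,0,0,-1],[0,0,0.003,0,0,0,-1]]]'
python3 -m pendant '[[[0,0,0.001,0,0,0,-1],[0,0,0.001,0,0,0,-1],[0,0,0.001,0,0,0,-1]]]'
python3 -m pendant '[[[0,0,0.001,0,0,0,-1],[0,0,0.001,0,0,0,-1],[0,0,0.001,0,0,0,-1]]]'
```

```text
time_s: 24.1
tcp_pos: [0.6487, -0.0064, 0.2348]
eef_rot: [179.9, -0.0, -90.0]
contact_force: [1.3, 0.1, -0.9]
gripper_width: 0.0319
gripper_force: 25.0
time_s: 24.5
tcp_pos: [0.6492, -0.006, 0.2329]
eef_rot: [-179.9, 0.0, -90.0]
contact_force: [0.5, 0.1, -0.8]
gripper_width: 0.032
gripper_force: 25.0
time_s: 24.8
tcp_pos: [0.6491, -0.006, 0.2312]
eef_rot: [180.0, -0.0, -90.0]
contact_force: [-0.2, 0.0, -1.2]
gripper_width: 0.0314
gripper_force: 25.0
time_s: 25.1
tcp_pos: [0.6492, -0.006, 0.2303]
eef_rot: [-180.0, -0.0, -90.0]
contact_force: [-0.7, 0.1, 0.6]
gripper_width: 0.0314
gripper_force: 25.0
```

```bash
python3 -m pendant '[[[0,0,0.0005,0,0,0,-1],[0,0,0.0005,0,0,0,-1],[0,0,0.0005,0,0,0,-1]]]'
python3 -m pendant '[[[0,0,0,0,0,0,0.4],[0,0,0,0,0,0,0.4],[0,0,0,0,0,0,0.4],[0,0,0,0,0,0,0.4],[0,0,0,0,0,0,0.4]]]'
python3 -m pendant '[[[0,0,-0.03,0,0,0,0.4],[0,0,-0.07,0,0,0,0.4],[0,0,-0.11,0,0,0,0.4],[0,0,-0.15,0,0,0,0.4],[0,0,-0.15,0,0,0,0.4]]]'
for i in 1 2; do :; done
python3 -m pendant '[[[-0.2,0.08,0,0,0,0,0.4],[-0.2,0.08,0,0,0,0,0.4],[-0.2,0.08,0,0,0,0,0.4],[-0.2,0.08,0,0,0,0,0.4],[-0.2,0.08,0,0,0,0,0.4]]]'
python3 -m pendant '[[[-0.2,0.1,0,0,0,0,0.4],[-0.2,0.1,0,0,0,0,0.4],[-0.2,0.1,0,0,0,0,0.4],[-0.2,0.1,0,0,0,0,0.4],[-0.2,0.1,0,0,0,0,0.4]]]'
python3 -m pendant '[[[0,0,0,0,0,0,0.4],[0,0,0,0,0,0,0.4],[0,0,0,0,0,0,0.4]]]'
python3 - <<'E'
from h import *
a=r.capture('top'); b=r.capture('scene')
a=cv2.resize(a[90:310,90:490],None,fx=2,fy=1.36*1); b=cv2.resize(b[130:360,90:490],None,fx=2,fy=1.3)
cv2.imwrite('pics/f.png',cv2.cvtColor(np.vstack([a,b]),cv2.COLOR_RGB2BGR)[:600])
E
```

```text
time_s: 25.4
tcp_pos: [0.6492, -0.006, 0.2302]
eef_rot: [-180.0, -0.0, -90.0]
contact_force: [-2.4, -0.1, 5.9]
gripper_width: 0.0318
gripper_force: 25.0
time_s: 25.9
tcp_pos: [0.6491, -0.006, 0.2295]
eef_rot: [180.0, -0.0, -90.0]
contact_force: [0.5, -1.1, -0.4]
gripper_width: 0.0603
gripper_force: 0.0
time_s: 26.4
tcp_pos: [0.6505, -0.006, 0.3866]
eef_rot: [-179.4, 0.1, -89.9]
contact_force: [0.1, 0.2, 0.3]
gripper_width: 0.0613
gripper_force: 0.0
time_s: 26.9
tcp_pos: [0.5674, 0.1973, 0.3797]
eef_rot: [-180.0, 0.1, -89.8]
contact_force: [0.4, -0.1, 0.4]
gripper_width: 0.0616
gripper_force: 0.0
time_s: 27.4
tcp_pos: [0.4673, 0.3967, 0.3795]
eef_rot: [-180.0, 0.0, -89.8]
contact_force: [-0.3, 0.5, -0.2]
gripper_width: 0.0615
gripper_force: 0.0
time_s: 27.7
tcp_pos: [0.4692, 0.3932, 0.3795]
eef_rot: [180.0, -0.0, -90.0]
contact_force: [0.4, 0.3, -0.2]
gripper_width: 0.0614
gripper_force: 0.0
```

View pics/f.png

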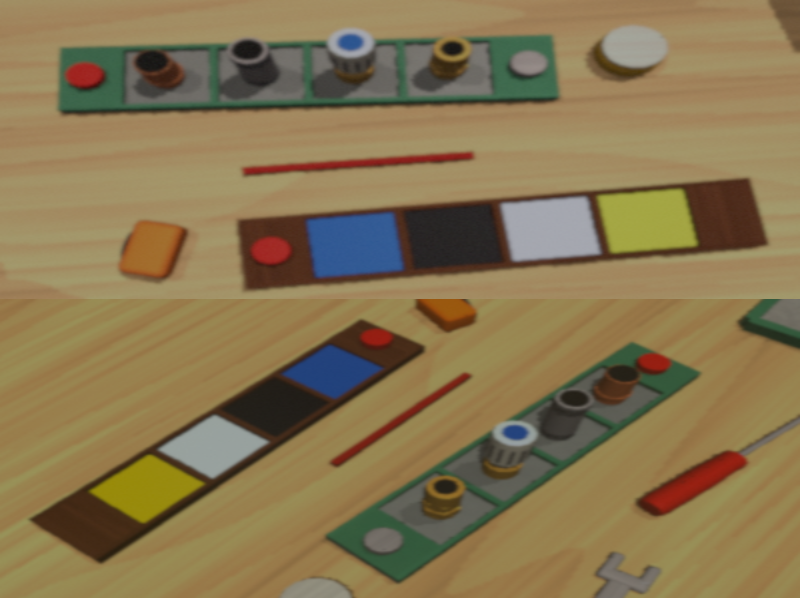

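All four fittings stand upright in the kit rack. From the red post the order is coupling (155,68), nipple (250,60), valve (350,52), union (452,55). Handing in.

```bash
python3 -c "
from plant import r
print(r.close_job())"
```

```text
the job is handed in; nothing more can be done
None
```

The coupling, nipple, valve and union now stand upright in the kit rack in that order from the red post; they were loaded shortest to tallest, and the job was handed in at about 28 s.

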